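# Lock the green hone onto the carving bench's rest

## Robot

A 6-joint arm with a two-finger parallel gripper is mounted at the origin on the work surface. World frame = base frame: x ahead of the robot, y to its left, z up, the work surface at z = 0. Lengths are in m, angles in rad, forces in N, time in s.
With the tool pointing down it reaches from about 0.3 to 0.775 m from the base axis. Payload 14.6 kg.
Tool frame: the origin (TCP) lies midway between the tips of the shut fingers; the grasp point (between the pads) lies 19 mm behind it; z points along the fingers, y is the line along which they close (so a half turn about z gives the same grasp; the last joint's range is limited). The gripper opens to 85 mm and grips with 20 to 120 N. Pads are 22 mm wide; open, the fingers measure 114 mm over their backs; the gripper's body (76 mm by 85 mm) begins 54 mm behind the grasp point. The pads swing forward as they close: fully open they stand 13 mm farther back than shut.
Start: joints at [-1.246, 0.3, 1.521, -0, 1.321, -0.067], TCP at [0.21, -0.508, 0.231] pointing down, gripper open.
Joint ranges: [-3.03, 3.03], [-0.79, 2.21], [0.23, 2.52], [-1.04, 4.18], [0, 3.07], [-2.55, 2.55]. Speed limits (rad/s): [2.22, 2.22, 2.57, 3.14, 3.14, 3.14].

## Interface

Orientations are given as a 3x3 rotation matrix whose columns are the frame's x, y, z axes.
In Python, from cell import get_state, imaging, bot gives the robot as it stands.
- The arm moves only by the shell command python3 -m pendant 'ROWS' [FORCE]. ROWS is JSON, a list of rows, each a list of 7 numbers: the shift along the tool's x, y, z in m, then the turn, a rotation vector about the tool's x, y, z in rad, then the opening, from -1 (shut) to 1 (fully open). A call has 1 to 12 rows; each row is the pose to reach, as a shift and turn from the pose commanded when the call began, along the tool's axes at that moment; what a row does not reach only later rows make up. A row lasts 1/8 s, in which the tool goes at most 62.5 mm and 10.7 degrees, less where a joint would pass 70% of its speed; a pose out of reach is approached as far as the arm can. A call with a gripper value outside its range is refused whole. The fingers move at their own pace and stop on an object; FORCE is the grip in N (left out, the last holds). Time passes only in rows, so rows that repeat a pose let the fingers close. It gives the time, the measured TCP pose, the force, the opening and the grip force at its end, in the units of the state.
- get_state(): the state, without advancing time (a new reading comes with each control period).
- imaging.capture(name): name is "scene" or "top" or "wrist"; returns the picture (400x640x3 uint8, red, green, blue); there is no depth.
- imaging.camera_info(name): a dict with "fx", "fy", "cx", "cy" (pixels), "world_from_camera" (4x4, takes a point from camera to world coordinates); the wrist camera has in their place "tool_from_camera" (4x4, takes a point from camera to tool coordinates, whose origin is the TCP and whose axes are the flange's). Camera axes: x right, y down, z forward; pixel columns grow to the right and rows downward; lengths in m; the calibration is good to about 2 mm. A picture is of the moment at which its call begins: read the wrist's pose just before it. camera_info takes no time and is no camera call.
- bot.finish_job(): hands the job in; it is judged then, once.
The state is a dict: "time_s": time; "qpos": joint angles; "qvel": joint speeds; "joint_efforts": joint torques, N m; "tcp_pos": TCP position; "ee_rot": TCP orientation; "contact_force": force on the tool from outside, world axes, zero at the start; "moment": the same for the moment, N m; "gripper_width": finger opening in m; "grasp_force": force on a finger pad.
Only numpy, scipy, OpenCV 4.12 (cv2) and the standard library are available. Lean on these libraries where they do the work, as an engineer would, in place of code of your own. Each camera call takes 0.05 s, during which the arm holds its last target. There are 200 camera calls.

## Task

On the stone carver's bench, fit the green-topped hone to the wooden rest board: set it down with the large end of its keyhole over the head of the brass stud, then slide it so that the stud is fully home in the narrow end of the slot. Leave it released, lying flat and straight along the board, and leave the black-topped hone where it is.

Things in the scene. Friction and masses are not known exactly. Their poses are not given: they have to be found in the camera images.
- hone_green: Loose, about 0.5 kg; sizes in mm. Origin: plate underside below block centre; +x to keyhole, z up. Plate 6 thick, 88 wide, x -50 to 145. Block on it, green top: x -45 to 45, y -20 to 20, z 6 to 42; grip across y. Keyhole: large end 54 across, centre x = 78; slot 19 wide runs on in +x to x = 131. Home: stud axis at x = 126, y = 0. Starts flat on the bench, left or right of the board.
- hone_black: A second hone, aluminium keyhole plate with a block like the green one's in every size, but with a black top; starts flat on the bench on the other side of the board. To be left alone.
- rest: Wooden rest board, fixed, in mm: 240 (x) by 110 (y) by 20 high. Origin: centre of its underside, on the bench; +x along it, roughly away from the robot. Stud near the far end, at x = 80, y = 0. The hone goes on with its x along the board's +x, block over the near part; it locks by sliding 48 towards the near end (-x).
- stud (a point): Foot of the brass stud: on its axis, at the board's top face, 20 mm above the bench; axes as the board's. Neck 10 mm in diameter; mushroom head 32 in diameter, its underside 10 and its top 16 above this point. The head passes the keyhole's large end with 11 to spare all round, not the slot; the plate slides under it with 4 to spare.
Things that resemble listed ones, but are neither listed nor needed, are in the scene too. Leave any blue look-alike of the hone_green alone.

How it is judged:
By the outcome, as a careful person would: the job done as asked, in the order asked, and still so for the second after the job is handed in, with the robot touching nothing.
It also fails if it takes over 45 s, if anything falls off the work surface, if the arm or the gripper's body presses on something with over 40 N, if the wrist force passes 120 N, or if a joint passes its speed limit or range.

## Working session

There is one attempt and no reset: what is moved stays moved. The work goes in short steps, Python scripts to look and compute and a shell command to move; the robot and the scene stay as the last step left them, time stands still between calls to the robot, and variables do not carry over. Pictures are saved under pics/ and viewed, at most 10 in all, crops included, and the job is handed in when it is done.

```bash
mkdir -p pics; python3 - <<'E'
from cell import get_state, imaging
import cv2,numpy as np
s=get_state();print(s['time_s'],s['tcp_pos'],s['ee_rot'],s['gripper_width'])
for n in("top","scene"):
    i=imaging.camera_info(n);print(n,i)
    cv2.imwrite(f"pics/{n}0.png",imaging.capture(n)[...,::-1])
print(imaging.camera_info("wrist"))
E
```

```text
0.0 [ 0.20993359 -0.50809135  0.23071522] [[ 9.24224904e-01  3.81848358e-01 -3.98089324e-04]
 [ 3.81848561e-01 -9.24224232e-01  1.11589229e-03]
 [ 5.81778391e-05 -1.18334528e-03 -9.99999298e-01]] 0.08529296225329405
top {'fx': 506.2915391407535, 'fy': 506.2915391407535, 'cx': 318.2505717620816, 'cy': 201.48007699915905, 'world_from_camera': array([[ 0.02481916, -0.98253265,  0.18442774,  0.19998423],
       [-0.99957178, -0.02725072, -0.01066106, -0.05067638],
       [ 0.01550063, -0.18408417, -0.98278825,  1.53517856],
       [ 0.        ,  0.        ,  0.        ,  1.        ]])}
scene {'fx': 461.42028787912324, 'fy': 461.42028787912324, 'cx': 319.070806499657, 'cy': 195.4750593969656, 'world_from_camera': array([[ 0.73662898,  0.41125403, -0.53688719,  1.09139544],
       [ 0.67628084, -0.45343209,  0.58055453, -0.75112536],
       [-0.00468649, -0.79073982, -0.61213444,  0.77633786],
       [ 0.        ,  0.        ,  0.        ,  1.        ]])}
{'fx': 314.2553280030698, 'fy': 314.2553280030698, 'cx': 317.4794057456524, 'cy': 202.50151995562894, 'tool_from_camera': array([[ 2.81274663e-04, -9.51574885e-01, -3.07416915e-01,
         7.86726686e-02],
       [ 9.99999314e-01,  6.17179243e-04, -9.95448794e-04,
         2.84765504e-05],
       [ 1.13697541e-03, -3.07416424e-01,  9.51574406e-01,
        -1.43336060e-01],
       [ 0.00000000e+00,  0.00000000e+00,  0.00000000e+00,
         1.00000000e+00]])}
```

View pics/top0.png

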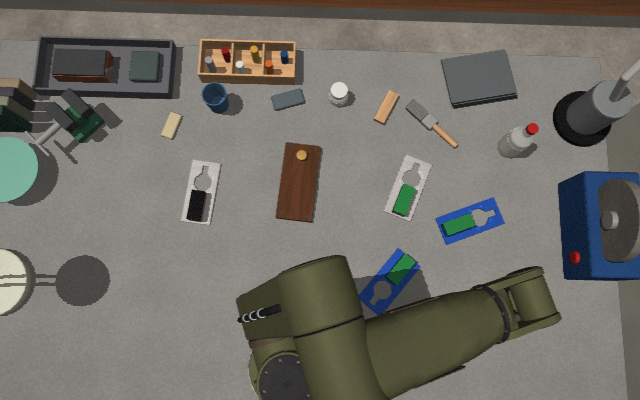

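View pics/scene0.png

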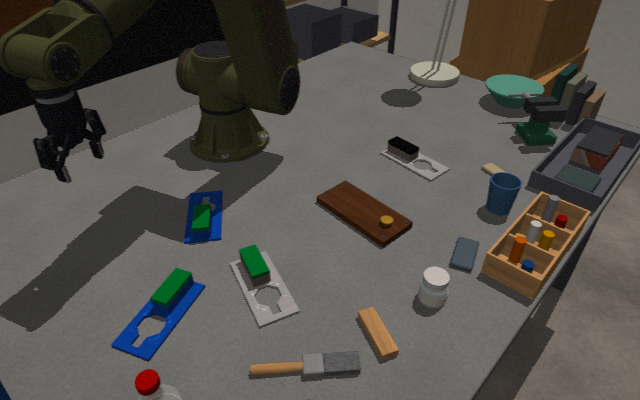

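Top view: three green-topped candidates. These are the aluminium plate at (408,188), and two blue plates at (470,221) and (390,280). The aluminium one fits: it is beside the board at (299,182), opposite the black-topped hone at (201,192), and the blue ones are look-alikes. I'll confirm it in an enlarged crop and measure.

```bash
cat > h.py <<'E'
import cv2,numpy as np
from cell import get_state, imaging
def cast(n,px,z,T=None):
    i=imaging.camera_info(n); T=i['world_from_camera'] if T is None else T
    px=np.atleast_2d(np.asarray(px,float))
    d=np.c_[(px[:,0]-i['cx'])/i['fx'],(px[:,1]-i['cy'])/i['fy'],np.ones(len(px))]@T[:3,:3].T
    o=T[:3,3]; return (o+d*((z-o[2])/d[:,2])[:,None])[:,:2]
def blob(mask,near,amin=20):
    n,l,st,c=cv2.connectedComponentsWithStats(mask.astype(np.uint8))
    k=min((k for k in range(1,n) if st[k,4]>=amin),key=lambda k:np.hypot(*(c[k]-near)))
    m=(l==k).astype(np.uint8)
    return max(cv2.findContours(m,cv2.RETR_EXTERNAL,cv2.CHAIN_APPROX_NONE)[0],key=cv2.contourArea)[:,0]
def rect(n,cnt,z,T=None):
    w=cast(n,cnt,z,T).astype(np.float32)*1000
    c,(a,b),_=r=cv2.minAreaRect(w); p=cv2.boxPoints(r)
    e=max(p[1]-p[0],p[2]-p[1],key=np.linalg.norm); e=e if e[0]>0 else -e
    return np.round(c,1),sorted((round(a,1),round(b,1))),round(float(np.degrees(np.arctan2(e[1],e[0]))),2)
def masks(im):
    hsv=cv2.cvtColor(im,cv2.COLOR_RGB2HSV).astype(int); h,s,v=[hsv[...,k] for k in range(3)]
    return dict(green=(h>45)&(h<80)&(s>120),wood=(h<15)&(s>100)&(v<140),brass=(h>=15)&(h<30)&(s>130)&(v>110),alu=(s<40)&(v>150))
E
python3 - <<'E'
from h import *
P=dict(top=dict(green=(404,199),wood=(298,185),brass=(302,155),alu=(415,170)),scene=dict(green=(255,261),wood=(362,210),brass=(386,222),alu=(275,300)))
Z=dict(green=.042,wood=.02,brass=.036,alu=.006)
for n in P:
    im=cv2.imread(f"pics/{n}0.png")[...,::-1].copy(); M=masks(im)
    for k in Z:
        c=blob(M[k],P[n][k]); print(n,k,len(c),c.min(0),c.max(0),*rect(n,c,Z[k]))
a=cv2.imread("pics/top0.png")[140:245,270:515]; a=cv2.resize(a,None,fx=3,fy=3,interpolation=cv2.INTER_CUBIC)
cv2.imwrite("pics/crop1.png",a)
E
```

```text
top green 74 [393 184] [414 214] [ 494.4 -324.5] [39.4, 90.3] -20.92
top wood 215 [276 143] [319 221] [545.8  -3.3] [108.2, 239.7] -5.45
top brass 27 [296 150] [306 159] [626.3 -10.4] [28.6, 30.6] -88.32
top alu 163 [383 154] [431 220] [ 540.8 -342.9] [91.1, 196.0] -21.27
scene green 88 [239 245] [268 279] [ 499.9 -324.3] [40.7, 98.7] -21.29
scene wood 214 [317 181] [411 247] [552.8  -6.7] [123.5, 250.7] -5.54
scene brass 28 [380 215] [392 223] [628.9  -7.2] [28.1, 29.9] -18.82
scene alu 368 [248 261] [297 321] [ 554.8 -344.5] [85.0, 160.1] -21.04
```

View pics/crop1.png

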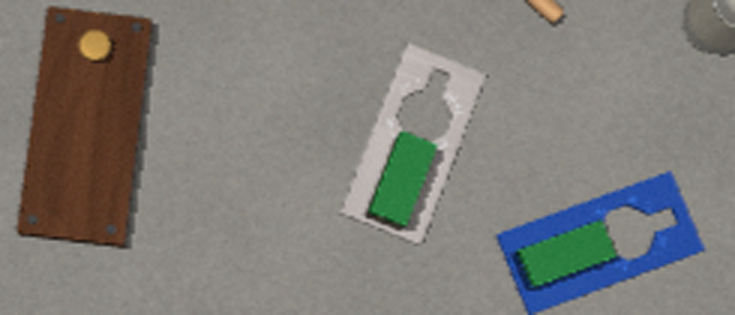

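The crop shows the green-topped block on the bare aluminium plate, with its slot pointing away from the robot. In the full picture it is at (408,188), and it is clearly different from the blue-plated one. The plate and block measurements agree: origin ≈ (495.5, -325) mm, yaw -21.1°. The stud found from the brass agrees with the one derived from the board: (626, -10.6) mm, board yaw -5.5°. I'll move above the hone next.

```bash
python3 -m pendant '[[0.05,-0.009,0.0,0,0,0.1,1],[0.11,-0.02,0.01,0,0,0.25,1],[0.17,-0.03,0.03,0,0,0.4,1],[0.23,-0.041,0.06,0,0,0.55,1],[0.28,-0.05,0.08,0,0,0.7,1],[0.334,-0.06,0.1,0,0,0.759,1],[0.334,-0.06,0.111,0,0,0.759,1],[0.334,-0.06,0.111,0,0,0.759,1],[0.334,-0.06,0.111,0,0,0.759,1]]' 60
python3 - <<'E'
from h import *
s=get_state(); im=imaging.capture("wrist"); cv2.imwrite("pics/w1.png",im[...,::-1])
T=np.eye(4);T[:3,:3]=s['ee_rot'];T[:3,3]=s['tcp_pos'];T=T@imaging.camera_info("wrist")['tool_from_camera']
print(s['tcp_pos'],np.degrees(np.arctan2(s['ee_rot'][1][0],s['ee_rot'][0][0])))
M=masks(im)
c=blob(M['green'],(320,280),300);print(c.min(0),c.max(0),rect("wrist",c,.042,T))
c=blob(M['alu'],(320,200),300);print(c.min(0),c.max(0),rect("wrist",c,.006,T))
E
```

```text
time_s: 1.23
tcp_pos: [0.4952, -0.3263, 0.121]
ee_rot: [[0.933, -0.36, 0.001], [-0.36, -0.933, -0.001], [0.001, 0.0, -1.0]]
contact_force: [-0.8, -0.3, -0.3]
gripper_width: 0.0853
grasp_force: 0.0
[ 0.49517077 -0.3262951   0.12098492] -21.102798487771867
[287 149] [342 264] (array([ 496.9, -324.5]), [39.7, 91.0], -21.06)
[341 174] [392 253] (array([ 465.1, -361.2]), [34.8, 75.7], -30.46)
```

View pics/w1.png

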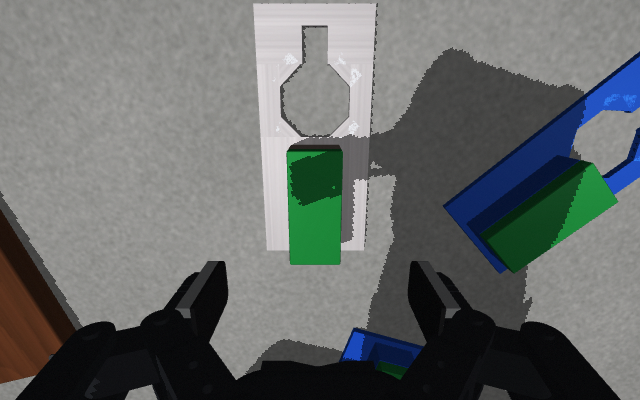

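The wrist view shows the green block centred between the fingers (287–342, 149–264) and aligned, with the blue hone clear to the right (443,205). I'll descend and grip.

```bash
python3 -m pendant '[[0.001,-0.002,0.03,0,0,0,1],[0.001,-0.002,0.065,0,0,0,1],[0.001,-0.002,0.09,0,0,0,1],[0.001,-0.002,0.102,0,0,0,1],[0.001,-0.002,0.108,0,0,0,1],[0.001,-0.002,0.108,0,0,0,1],[0.001,-0.002,0.108,0,0,0,-1],[0.001,-0.002,0.108,0,0,0,-1],[0.001,-0.002,0.108,0,0,0,-1],[0.001,-0.002,0.108,0,0,0,-1],[0.001,-0.002,0.108,0,0,0,-1],[0.001,-0.002,0.108,0,0,0,-1]]' 80
```

```text
time_s: 2.78
tcp_pos: [0.4978, -0.3241, 0.0131]
ee_rot: [[0.933, -0.359, 0.001], [-0.359, -0.933, -0.001], [0.001, 0.0, -1.0]]
contact_force: [-2.0, 0.6, 6.0]
gripper_width: 0.0386
grasp_force: 82.7
```

```bash
python3 -m pendant '[[0,0,-0.01,0,0,0,-1],[0,0,-0.03,0,0,0,-1],[0,0,-0.06,0,0,0,-1],[-0.005,-0.025,-0.09,0,0,-0.02,-1],[-0.015,-0.07,-0.1,0,0,-0.06,-1],[-0.026,-0.12,-0.1,0,0,-0.1,-1],[-0.037,-0.17,-0.1,0,0,-0.15,-1],[-0.047,-0.22,-0.1,0,0,-0.19,-1],[-0.058,-0.27,-0.1,0,0,-0.23,-1],[-0.065,-0.305,-0.1,0,0,-0.26,-1],[-0.068,-0.318,-0.1,0,0,-0.271,-1],[-0.068,-0.318,-0.1,0,0,-0.271,-1]]'
python3 -m pendant '[[0,0,0,0,0,0,-1],[0,0,0,0,0,0,-1]]'
python3 - <<'E'
from h import *
s=get_state(); im=imaging.capture("wrist"); cv2.imwrite("pics/w2.png",im[...,::-1])
T=np.eye(4);T[:3,:3]=s['ee_rot'];T[:3,3]=s['tcp_pos'];T=T@imaging.camera_info("wrist")['tool_from_camera']
print(s['tcp_pos'],np.degrees(np.arctan2(s['ee_rot'][1][0],s['ee_rot'][0][0])))
z=s['tcp_pos'][2]-.013
M=masks(im)
c=blob(M['green'],(320,220),300);print('green',c.min(0),c.max(0),rect("wrist",c,z+.042,T))
c=blob(M['brass'],(320,100),50);print('brass',c.min(0),c.max(0),rect("wrist",c,.036,T))
sc=imaging.capture("scene"); t=imaging.capture("top")
cv2.imwrite("pics/s2.png",sc[...,::-1]);cv2.imwrite("pics/t2.png",t[...,::-1])
a=np.vstack([cv2.resize(im,(480,300)),cv2.resize(sc[90:290,220:540],(480,300))]);cv2.imwrite("pics/m2.png",a[...,::-1])
E
```

```text
time_s: 4.28
tcp_pos: [0.5481, -0.0023, 0.1129]
ee_rot: [[0.995, -0.095, 0.0], [-0.095, -0.995, -0.0], [0.0, 0.0, -1.0]]
contact_force: [-1.1, -0.4, -6.0]
gripper_width: 0.039
grasp_force: 81.8
time_s: 4.53
tcp_pos: [0.5481, -0.0036, 0.1124]
ee_rot: [[0.995, -0.098, -0.0], [-0.098, -0.995, -0.0], [-0.0, 0.0, -1.0]]
contact_force: [-1.1, 0.3, -6.4]
gripper_width: 0.0389
grasp_force: 81.8
[ 0.54806781 -0.00358922  0.11238009] -5.597138255064404
green [266 190] [369 366] (array([552.7,  -4.1]), [40.0, 84.0], -5.56)
brass [299  76] [337 119] (array([629.1, -14.6]), [20.2, 28.6], 27.59)
```

View pics/m2.png

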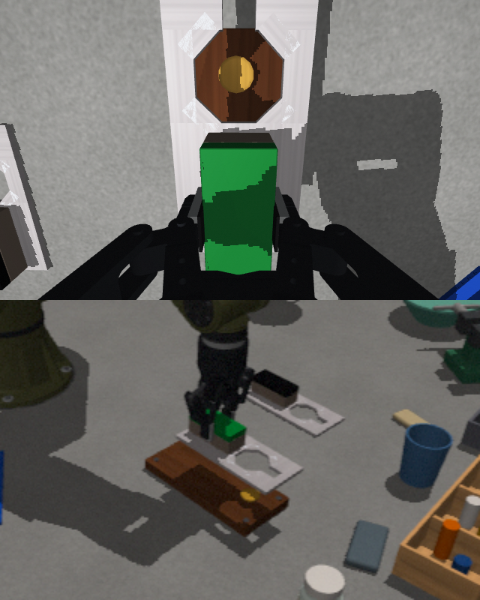

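The wrist half shows the stud (about (315,100) in the raw picture) inside the keyhole's large end. The scene half shows the hone level over the board. I'll measure the hole against the stud from the saved picture, with a looser brass mask.

```bash
python3 - <<'E'
from h import *
im=cv2.imread("pics/w2.png")[...,::-1].copy()
s=get_state();T=np.eye(4);T[:3,:3]=s['ee_rot'];T[:3,3]=s['tcp_pos'];T=T@imaging.camera_info("wrist")['tool_from_camera']
hsv=cv2.cvtColor(im,cv2.COLOR_RGB2HSV).astype(int);h,sa,v=[hsv[...,k] for k in range(3)]
c=blob((h>=15)&(h<32)&(sa>100)&(v>60),(315,100),50);print(c.min(0),c.max(0),rect("wrist",c,.036,T))
m=(sa>60)&(np.indices(h.shape)[0]<170)&(abs(np.indices(h.shape)[1]-315)<75)
c=blob(m,(315,100),1000);print('hole',c.min(0),c.max(0))
z=s['tcp_pos'][2]-.013
R=np.array(s['ee_rot'])[:2,:2];
for zz in(z+.006,z):
    w=(cast("wrist",c,zz,T)-s['tcp_pos'][:2])@R*1000   # tool frame x,y
    print(np.round([w.min(0),w.max(0)],1))
c=blob(masks(im)['green'],(320,280),300); w=(cast("wrist",c,z+.042,T)-s['tcp_pos'][:2])@R*1000
print('block front x',np.sort(w[:,0])[-15:].mean(),'y',w[:,1].min(),w[:,1].max())
E
```

```text
[291  74] [338 124] (array([627.5,  -8.8]), [31.1, 31.4], -32.26)
hole [260  38] [376 161]
[[ 51.1 -25.9]
 [104.4  26.3]]
[[ 50.  -27. ]
 [105.4  27.3]]
block front x 46.68123776591556 y -19.95478440486125 20.045304033037787
```

Hole centre is 77.7 mm ahead of the TCP, so the hone sits true in the grip with no droop. The stud is at about (626.8, -9.7). I'll correct by about (+1, -1.5) mm and lower.

```bash
python3 -m pendant '[[0.001,-0.0015,0.015,0,0,0,-1],[0.001,-0.0015,0.035,0,0,0,-1],[0.001,-0.0015,0.05,0,0,0,-1],[0.001,-0.0015,0.062,0,0,0,-1],[0.001,-0.0015,0.07,0,0,0,-1],[0.001,-0.0015,0.075,0,0,0,-1],[0.001,-0.0015,0.077,0,0,0,-1],[0.001,-0.0015,0.077,0,0,0,-1],[0.001,-0.0015,0.077,0,0,0,-1]]'
```

```text
time_s: 5.8
tcp_pos: [0.5495, -0.0012, 0.0356]
ee_rot: [[0.995, -0.096, 0.001], [-0.096, -0.995, -0.0], [0.001, -0.0, -1.0]]
contact_force: [-0.6, -0.5, -6.0]
gripper_width: 0.0388
grasp_force: 81.9
```

```bash
python3 -m pendant '[[0,0,0.001,0,0,0,-1],[0,0,0.002,0,0,0,-1],[0,0,0.0025,0,0,0,-1],[0,0,0.0025,0,0,0,-1]]'
python3 - <<'E'
from h import *
im=imaging.capture("wrist"); cv2.imwrite("pics/w3.png",im[...,::-1])
t=imaging.capture("top")[130:240,250:350];sc=imaging.capture("scene")[150:270,290:450]
a=np.hstack([cv2.resize(im[:300,200:440],(360,450)),cv2.resize(sc,(440,330))[:].copy() if 0 else cv2.copyMakeBorder(cv2.resize(sc,(440,330)),0,120,0,0,cv2.BORDER_CONSTANT)])
cv2.imwrite("pics/m3.png",a[...,::-1])
s=get_state();print(s['tcp_pos'],s['contact_force'],s['moment'])
E
```

```text
time_s: 6.3
tcp_pos: [0.5493, -0.0012, 0.0331]
ee_rot: [[0.995, -0.096, 0.0], [-0.096, -0.995, -0.0], [0.0, 0.0, -1.0]]
contact_force: [-4.5, 0.3, 2.0]
gripper_width: 0.0384
grasp_force: 82.8
[ 0.54929574 -0.00118659  0.03310754] [-4.91407483 -0.3404374   4.00841766] [-0.00557491  0.83972505  0.01533914]
```

View pics/m3.png

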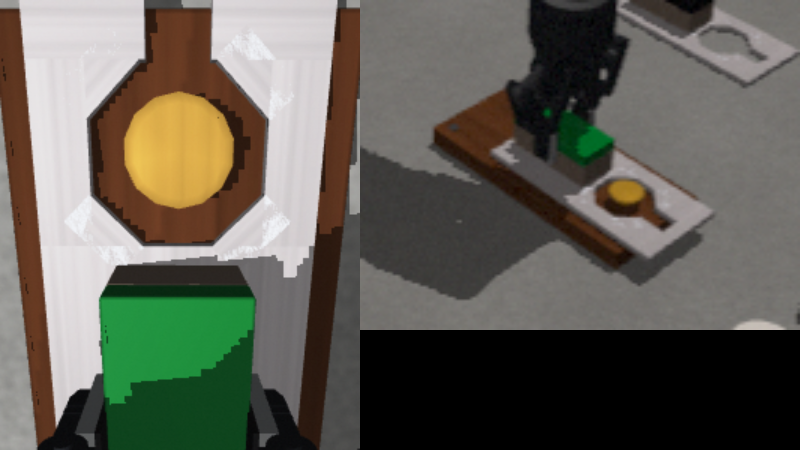

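Down on the board, with the head through the keyhole and centred (wrist crop (179,150), gaps even). The plate lies flat. I'll ease off the pressure slightly and slide.

```bash
python3 -m pendant '[[0,0,-0.0005,0,0,0,-1],[-0.005,0,-0.0005,0,0,0,-1],[-0.011,0,-0.0005,0,0,0,-1],[-0.018,0,-0.0005,0,0,0,-1],[-0.025,0,-0.0005,0,0,0,-1],[-0.032,0,-0.0005,0,0,0,-1],[-0.038,0,-0.0005,0,0,0,-1],[-0.042,0,-0.0005,0,0,0,-1],[-0.045,0,-0.0005,0,0,0,-1],[-0.046,0,-0.0005,0,0,0,-1],[-0.046,0,-0.0005,0,0,0,-1]]'
```

```text
time_s: 7.82
tcp_pos: [0.5035, 0.0032, 0.0333]
ee_rot: [[0.995, -0.096, -0.0], [-0.096, -0.995, 0.0], [-0.0, -0.0, -1.0]]
contact_force: [-0.6, 0.2, -5.2]
gripper_width: 0.039
grasp_force: 81.9
```

```bash
for i in 1 2 3; do :; done; python3 -m pendant '[[-0.001,0,0,0,0,0,-1],[-0.0015,0,0,0,0,0,-1],[-0.002,0,0,0,0,0,-1],[-0.002,0,0,0,0,0,-1]]' | grep -E 'tcp_pos|force'
python3 -m pendant '[[-0.0005,0,0,0,0,0,-1],[-0.001,0,0,0,0,0,-1],[-0.001,0,0,0,0,0,-1]]' | grep -E 'tcp_pos|force'
```

```text
tcp_pos: [0.5029, 0.0033, 0.0336]
contact_force: [11.8, -1.3, -10.4]
grasp_force: 81.4
tcp_pos: [0.5028, 0.0033, 0.0339]
contact_force: [18.1, -1.6, -13.8]
grasp_force: 81.8
```

Contact at ~46.7 mm of travel, near the expected slot end. I'll check it visually.

```bash
python3 - <<'E'
from h import *
s=get_state();im=imaging.capture("wrist"); cv2.imwrite("pics/w4.png",im[...,::-1])
T=np.eye(4);T[:3,:3]=s['ee_rot'];T[:3,3]=s['tcp_pos'];T=T@imaging.camera_info("wrist")['tool_from_camera']
hsv=cv2.cvtColor(im,cv2.COLOR_RGB2HSV).astype(int);h,sa,v=[hsv[...,k] for k in range(3)]
R=np.array(s['ee_rot'])[:2,:2]
c=blob((h>=15)&(h<32)&(sa>100)&(v>60),(315,60),50);w=(cast("wrist",c,.036,T)-s['tcp_pos'][:2])@R*1000
print('stud tool',c.min(0),c.max(0),w.min(0),w.max(0),(w.min(0)+w.max(0))/2)
g=blob(masks(im)['green'],(320,280),300); w=(cast("wrist",g,.062,T)-s['tcp_pos'][:2])@R*1000
print('block front x',np.sort(w[:,0])[-15:].mean())
al=blob(masks(im)['alu'],(320,60),300);w=(cast("wrist",al,.026,T)-s['tcp_pos'][:2])@R*1000;print('plate far x',w.max(0),al.min(0))
cv2.imwrite("pics/w4c.png",cv2.resize(im[:250,200:440],(720,600) if 0 else (576,600))[...,::-1])
E
```

```text
stud tool [286   0] [352  22] [108.692837   -12.38730009] [116.36006629  13.52826595] [112.52645165   0.57048293]
block front x 46.2001694775086
plate far x [119.07845645  44.52361429] [214   0]
```

View pics/w4c.png

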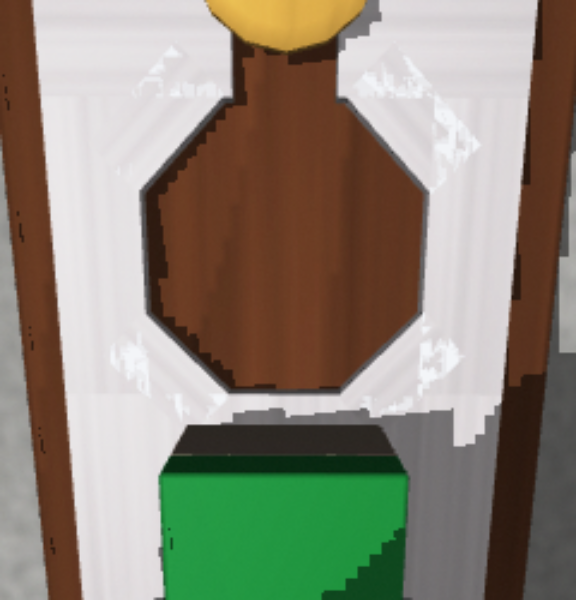

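```bash
python3 -m pendant '[[-0.0005,0,0.0003,0,0,0,-1],[-0.001,0,0.0006,0,0,0,-1],[-0.001,0,0.0008,0,0,0,-1],[-0.001,0,0.0008,0,0,0,-1]]' | grep -E 'tcp_pos|force'
python3 - <<'E'
from h import *
t=imaging.capture("top");sc=imaging.capture("scene");cv2.imwrite("pics/t5.png",t[...,::-1]);cv2.imwrite("pics/s5.png",sc[...,::-1])
cv2.imwrite("pics/m5.png",cv2.resize(np.hstack([t[130:230,255:335],sc[170:270,350:430]]),(800,500),interpolation=cv2.INTER_CUBIC)[...,::-1])
E
```

```text
tcp_pos: [0.5026, 0.0033, 0.0334]
contact_force: [21.5, -1.9, -13.6]
grasp_force: 81.9
```

View pics/m5.png

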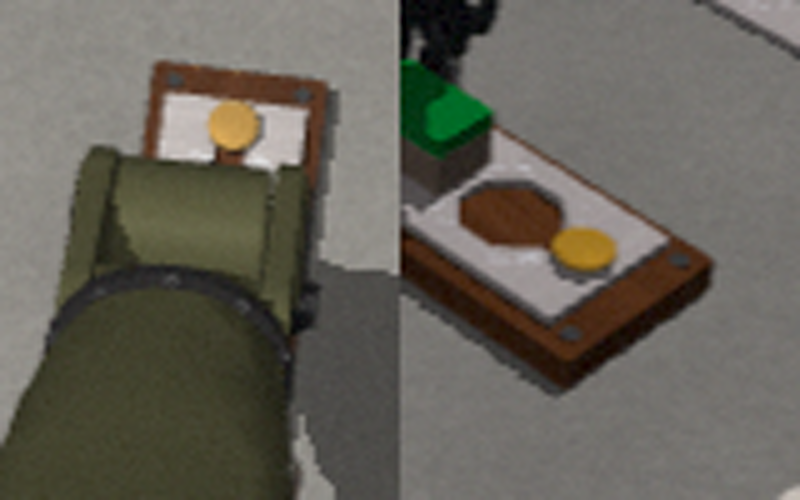

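The top crop shows the head (234,126) near the plate's far edge, with the plate parallel to the board. The scene crop shows the plate flat and under the head. The stop is solid: extra push adds force but no travel, so the stud is home. I'll relieve the push, release and retreat.

```bash
python3 -m pendant '[[0.001,0,0.0003,0,0,0,-1],[0.002,0,0.0006,0,0,0,-1],[0.002,0,0.0006,0,0,0,-1],[0.002,0,0.0006,0,0,0,-1]]' | grep -E 'tcp_pos|force'
```

```text
tcp_pos: [0.5028, 0.0033, 0.0331]
contact_force: [3.6, -0.7, 4.5]
grasp_force: 84.3
```

```bash
python3 -m pendant '[[0,0,0,0,0,0,0],[0,0,0,0,0,0,0.5],[0,0,0,0,0,0,1],[0,0,0,0,0,0,1],[0,0,0,0,0,0,1],[0,0,-0.02,0,0,0,1],[0,0,-0.05,0,0,0,1],[0,0,-0.09,0,0,0,1],[-0.03,0,-0.13,0,0,0,1],[-0.07,0,-0.15,0,0,0,1],[-0.11,0,-0.15,0,0,0,1],[-0.11,0,-0.15,0,0,0,1]]'
python3 - <<'E'
from h import *
s=get_state();im=imaging.capture("wrist")
T=np.eye(4);T[:3,:3]=s['ee_rot'];T[:3,3]=s['tcp_pos'];T=T@imaging.camera_info("wrist")['tool_from_camera']
hsv=cv2.cvtColor(im,cv2.COLOR_RGB2HSV).astype(int);h,sa,v=[hsv[...,k] for k in range(3)]
c=blob((h>=15)&(h<32)&(sa>100)&(v>60),(315,60),50);b=rect("wrist",c,.036,T);print('stud',c.min(0),c.max(0),b)
g=blob(masks(im)['green'],(320,200),300);r=rect("wrist",g,.062,T);print('green',g.min(0),g.max(0),r)
u=np.radians(-5.5);u=np.array([[np.cos(u),np.sin(u)],[-np.sin(u),np.cos(u)]])
print('stud in hone',u@(b[0]-r[0]))
cv2.imwrite("pics/w6.png",im[...,::-1])
E
```

```text
time_s: 11.35
tcp_pos: [0.3906, 0.0142, 0.1823]
ee_rot: [[0.995, -0.096, 0.001], [-0.096, -0.995, -0.0], [0.001, -0.0, -1.0]]
contact_force: [0.4, -1.3, -0.0]
gripper_width: 0.085
grasp_force: 0.0Traceback (most recent call last):
  File "<stdin>", line 5, in <module>
  File "h.py", line 10, in blob
    k=min((k for k in range(1,n) if st[k,4]>=amin),key=lambda k:np.hypot(*(c[k]-near)))
ValueError: min() iterable argument is empty
```

The stud is out of view from here, so I'll move forward a little.

```bash
python3 -m pendant '[[0.04,0,0,0,0,0,1],[0.09,0,0,0,0,0,1],[0.12,0,0,0,0,0,1],[0.12,0,0,0,0,0,1],[0.12,0,0,0,0,0,1]]' | grep -E 'tcp_pos|force'
python3 - <<'E'
from h import *
s=get_state();im=imaging.capture("wrist");cv2.imwrite("pics/w6.png",im[...,::-1])
T=np.eye(4);T[:3,:3]=s['ee_rot'];T[:3,3]=s['tcp_pos'];T=T@imaging.camera_info("wrist")['tool_from_camera']
hsv=cv2.cvtColor(im,cv2.COLOR_RGB2HSV).astype(int);h,sa,v=[hsv[...,k] for k in range(3)]
c=blob((h>=15)&(h<32)&(sa>100)&(v>60),(315,60),50);b=rect("wrist",c,.036,T);print('stud',c.min(0),c.max(0),b)
g=blob(masks(im)['green'],(320,200),300);r=rect("wrist",g,.062,T);print('green',g.min(0),g.max(0),r)
u=np.radians(-5.5);u=np.array([[np.cos(u),np.sin(u)],[-np.sin(u),np.cos(u)]])
print('stud in hone',u@(b[0]-r[0]))
E
```

```text
tcp_pos: [0.5112, 0.0024, 0.1813]
contact_force: [-1.1, 0.4, 0.4]
grasp_force: 0.0
stud [300  32] [336  73] (array([627.3,  -9. ]), [30.2, 31.2], -5.51)
green [294 153] [341 251] (array([503. ,   3.3]), [39.7, 90.8], -5.63)
stud in hone [124.90665021  -0.3297462 ]
```

View pics/w6.png

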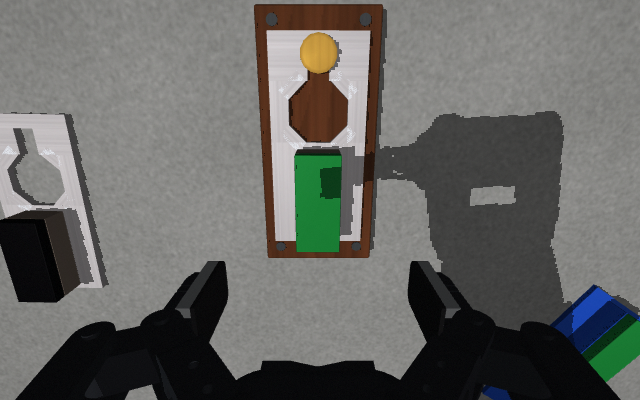

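The hone lies flat and straight on the board. The stud head (318,52) is at the slot's end, measured at 124.9 mm against 126, which is within calibration, and the stop was felt as solid. The black hone is untouched and the robot is clear.

```bash
python3 -c "
from cell import bot
print(bot.finish_job())"
```

```text
the job is handed in; nothing more can be done
None
```

The green-topped hone is on the rest board with the stud home in the slot's narrow end, lying flat, straight and released; I left the black and blue hones alone, and the job is handed in.

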